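# Make up a sampling kit and a smear-staining kit

### The job

Make up the two field kits in their foam-lined trays. The water-sampling kit (the tray with two round recesses) gets the short white-capped bottle, standing in the deep well, and the thin roll of green tape, lying flat in the shallow recess; the smear-staining kit (the tray with the long recess) gets the slide box in the long recess, the timer in the square one and the vial standing upright in the small round well. Seat each thing fully down in its own recess and leave the tall bottle where it stands.

Things in the scene. Friction and masses are not known exactly. Their poses are not given: they have to be found in the camera images.
- sampling_tray: fixed white tray, black foam inlay with two round recesses; 184 mm (x) by 100 mm (y) plus 14 mm end tabs, foam top 28 mm up. Left or right of the heater, x pointing away from the robot (within 0.2 rad). Origin: centre of underside, z up. Bottle well: centre x=+43, y=0 mm, diameter 76, floor z=8. Tape recess: centre x=-42, y=0, diameter 78, floor z=22.
- staining_tray: fixed white tray on the heater's other side, alike, with a long, a square and a small round recess; 163 mm (x) by 139 mm (y), foam top 28 mm up, x within 0.2 rad of away from the robot. Origin: centre of underside. Slide box: centre x=-43, y=0 mm, 55 (x) by 117 (y), floor z=22. Timer: centre x=31.5, y=19.5, 78 by 78, floor z=22. Vial: centre x=31.5, y=-42.5, diameter 32, floor z=8.
- bottle: the short bottle: cream plastic, 60 mm diameter, 118 mm tall, with a white screw cap 39 mm in diameter and 20 mm high at the top (z = 98 to 118 mm; fixed to the bottle, a good grip). About 0.19 kg. Origin: centre of the underside, z up along its axis. Stands upright.
- tape: thin roll of green tape lying flat: a ring of 62 mm outer diameter, 18 mm thick. 35 g. Origin: centre of the underside, z up along its axis.
- slide_box: flat closed beige box for microscope slides, 101 mm along its x, 39 mm along its y, 22 mm high (lid fixed shut). About 0.14 kg. Origin: centre of the underside, z up. At the start its x points within 0.25 rad of away from the robot; in the tray its long side lies along the tray's y, either way round.
- timer: small white bench timer lying flat, 62 mm along its x, 58 mm along its y, body 16 mm high (18 with keys). 60 g. Origin: centre of the underside, z up. At the start its x points within 0.35 rad of away from the robot; in the tray its sides lie along the recess's.
- vial: slender glass sample vial with amber content and a white cap, 16 mm diameter, 58 mm tall, standing upright. 22 g. Origin: centre of the underside, z up along its axis.
- tall_bottle: the tall bottle, 69 mm diameter, 144 mm tall, green cap; belongs to no kit and stays. It stands just behind the beige heater with the clear hood (fixed; 0.28 to 0.48 m ahead of the robot, y from -0.15 to 0.07 m, 177 mm tall), which things must be carried over or round. Origin: centre of the underside.
There are look-alikes about, which are no part of the job. Of the things like the timer, leave any that is turquoise; of the rest the larger one is meant.

How it is judged:
By the outcome, as a careful person would: the job done as asked, in the order asked, and still so for the second after the job is handed in, with the robot touching nothing.
It also fails if it takes over 144 s, if anything falls off the work surface, if the arm or the gripper's body presses on something with over 40 N, if the wrist force passes 120 N, or if a joint passes its speed limit or range.

### The arm

A 7-joint arm with a two-finger parallel gripper is mounted at the origin on a cart in front of the work surface, level with it; the furniture and walls round the work are solid. World frame = base frame: x ahead of the robot, y to its left, z up, the work surface at z = 0. Lengths are in m, angles in rad, forces in N, time in s.
With the tool pointing down it reaches from about 0.4 to 0.85 m from the base axis. Payload 4.5 kg.
Tool frame: the origin (TCP) lies on the mounting face of the last link; the fingertips stand 173 mm ahead of it and the grasp point (between the pads) lies 155 mm ahead of it; z points along the fingers, y is the line along which they close (so a half turn about z gives the same grasp; the last joint's range is limited). The gripper opens to 85 mm and grips with 20 to 120 N. Pads are 22 mm wide; open, the fingers measure 114 mm over their backs; the gripper's body (76 mm by 85 mm) begins 54 mm behind the grasp point. The pads swing forward as they close: fully open they stand 13 mm farther back than shut.
Start: joints at [1.22, 0.689, -0.195, 1.565, 0.157, 0.902, -0.215], TCP at [0.235, -0.579, 0.405] pointing down, gripper open.
Joint ranges: [-3.01, 3.01], [-0.46, 2.08], [-1.47, 1.51], [0.13, 2.56], [-1, 4.14], [0.04, 2.09], [-2.66, 2.66]. Speed limits (rad/s): [2.57, 2.57, 3.14, 3.14, 3.14, 3.14, 3.14].

### API

Orientations are given as a unit quaternion [w, x, y, z].
In Python, from cell import state, camera, camera_model, workorder, trace gives the robot as it stands.
- The arm moves only by the shell command python3 -m jog 'ROWS' [FORCE]. ROWS is JSON, one flat list of numbers, 7 for each row, row after row: the shift along the tool's x, y, z in m, then the turn, a rotation vector about the tool's x, y, z in rad, then the finger opening in m, from 0 to 0.0854. A call has 1 to 20 rows; each row shifts and turns the commanded pose from where the row before left it, along the tool's axes as they then stand; what a row does not reach is not made up. A row lasts 1/8 s, in which the tool goes at most 62.5 mm and 10.7 degrees, less where a joint would pass 70% of its speed; a pose out of reach is approached as far as the arm can. A call with a gripper value outside its range is refused whole. The fingers move at their own pace and stop on an object; FORCE is the grip in N (left out, the last holds). Time passes only in rows, so rows that do not move let the fingers close. It gives the time, the measured TCP pose, the force, the opening and the grip force at its end, in the units of the state.
- state(): the state, without advancing time (a new reading comes with each control period).
- camera(name): name is "scene" or "top"; returns the picture (480x640x3 uint8, red, green, blue); there is no depth.
- camera_model(name): a dict with "K" (3x3 intrinsics, pixels), "world_from_camera" (4x4, takes a point from camera to world coordinates). Camera axes: x right, y down, z forward; pixel columns grow to the right and rows downward; lengths in m; the calibration is good to about 2 mm. A picture is of the moment at which its call begins. camera_model takes no time and is no camera call.
- workorder.job_done(): hands the job in; it is judged then, once.
Trained networks look in the newest picture that a camera, given by its name, has taken for a name from the list of things; names that differ only in an ending like _2 or _b are one class to them, and where a whole thing is asked for, a point or a joint stands for the part that bears it (a point fixed in the world has none). Each returns a list of dicts, best first, with "score" (0 to 1); they miss things now and then, are a little off and sometimes report something else, mostly with a low value. They report only what shows in the picture. A call takes as long as a camera call. They do not tell look-alikes from the thing itself.
- trace(camera, target): "region" (480x640 bool, what is visible of it) and "box" ([left, top, right, bottom] in pixels, round what is visible of it).
The state is a dict: "clock": time; "joints": joint angles; "joint_vel": joint speeds; "effort": joint torques, N m; "eef_pos": TCP position; "tool_rot": TCP orientation; "wrist_force": force on the tool from outside, world axes, zero at the start; "ft_torque": the same for the moment, N m; "opening": opening from 0.0 (shut) to 1.0 (fully open); "finger_force": force on a finger pad.
Only numpy, scipy, OpenCV 4.12 (cv2) and the standard library are available. Lean on these libraries where they do the work, as an engineer would, in place of code of your own. Each camera call takes 0.05 s, during which the arm holds its last target. There are 200 camera calls.

## Working session

There is one attempt and no reset: what is moved stays moved. The work goes in short steps, Python scripts to look and compute and a shell command to move; the robot and the scene stay as the last step left them, time stands still between calls to the robot, and variables do not carry over. Pictures are saved under pics/ and viewed, at most 18 in all, crops included, and the job is handed in when it is done.

```bash
ls; mkdir -p pics
python3 - <<'E'
from cell import state,camera,camera_model,trace
import cv2,numpy as np
np.set_printoptions(precision=4,suppress=True)
for n in ("scene","top"):
    im=camera(n); cv2.imwrite(f"pics/{n}0.png",im[:,:,::-1]); m=camera_model(n); print(n,np.array(m["K"]),np.array(m["world_from_camera"]))
    for t in "sampling_tray staining_tray bottle tape slide_box timer vial tall_bottle".split():
        print(t,[(round(d["score"],2),[int(v) for v in d["box"]]) for d in trace(n,t)])
print(state())
E
```

```text
pics
scene [[568.7013   0.     326.4467]
 [  0.     568.7013 241.1341]
 [  0.       0.       1.    ]] [[ 0.6481 -0.44    0.6216 -0.6129]
 [-0.7616 -0.3707  0.5316 -0.8688]
 [-0.0035 -0.8179 -0.5754  1.0796]
 [ 0.      0.      0.      1.    ]]
sampling_tray [(0.6, [272, 212, 277, 218])]
staining_tray [(0.73, [419, 297, 498, 354])]
bottle [(0.75, [281, 216, 297, 253])]
tape [(0.85, [410, 273, 428, 288])]
slide_box [(0.88, [387, 288, 411, 317])]
timer [(0.64, [270, 230, 280, 241])]
vial []
tall_bottle [(0.63, [358, 218, 381, 247])]
top [[470.842    0.     321.7578]
 [  0.     470.842  236.3577]
 [  0.       0.       1.    ]] [[ 0.0142 -0.9911  0.1322  0.3277]
 [-0.9998 -0.0155 -0.0089  0.0687]
 [ 0.0108 -0.132  -0.9912  1.2973]
 [ 0.      0.      0.      1.    ]]
sampling_tray [(0.92, [181, 209, 221, 288]), (0.39, [461, 214, 518, 290])]
staining_tray [(0.68, [460, 215, 521, 290])]
bottle [(0.98, [265, 244, 287, 270])]
tape [(0.83, [408, 202, 428, 227])]
slide_box [(0.58, [419, 242, 440, 275])]
timer [(0.79, [134, 197, 157, 220]), (0.73, [234, 241, 255, 258]), (0.69, [245, 201, 268, 226])]
vial [(0.52, [300, 208, 305, 212])]
tall_bottle [(0.84, [344, 193, 371, 227])]
{'clock': 0.9, 'joints': array([ 1.2198,  0.6891, -0.1946,  1.5653,  0.1573,  0.9025, -0.2151]), 'joint_vel': array([-0.0001,  0.    ,  0.0004, -0.0003,  0.0001, -0.0002,  0.001 ]), 'effort': array([ -0.0001, -53.9538,  -1.2665, -15.8884,   0.0101,   0.0013,
        -0.    ]), 'eef_pos': array([ 0.2347, -0.5793,  0.4047]), 'tool_rot': array([0.    , 0.9815, 0.1912, 0.    ]), 'wrist_force': array([ 0.526 , -0.1355,  0.2214]), 'ft_torque': array([ 0.0372, -0.0139, -0.0176]), 'finger_force': 0.0, 'opening': 1.0023235410882558}
```

Run:
```python
import cv2
im=cv2.imread("pics/top0.png")[170:330,110:540]
cv2.imwrite("pics/top0c.png",cv2.resize(im,(800,298),interpolation=cv2.INTER_CUBIC))
```

```text
(no output)
```

View pics/top0.png

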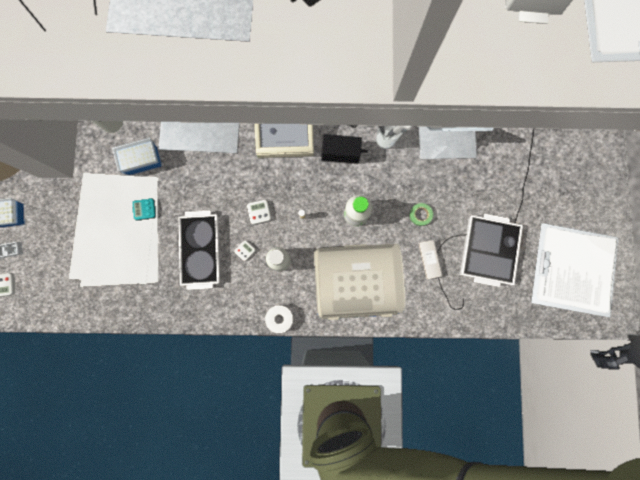

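View pics/scene0.png

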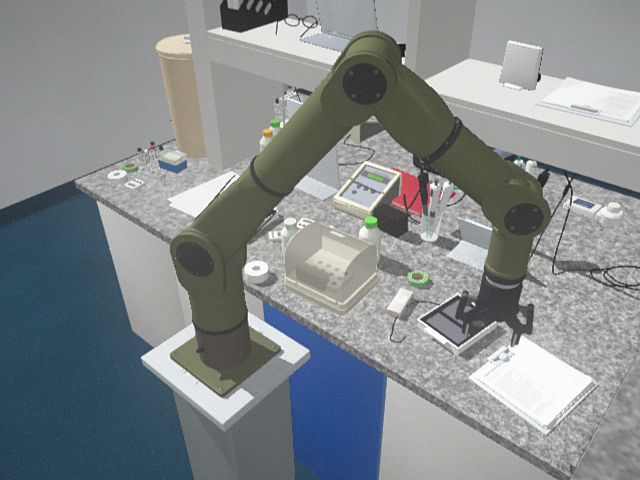

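View pics/top0c.png

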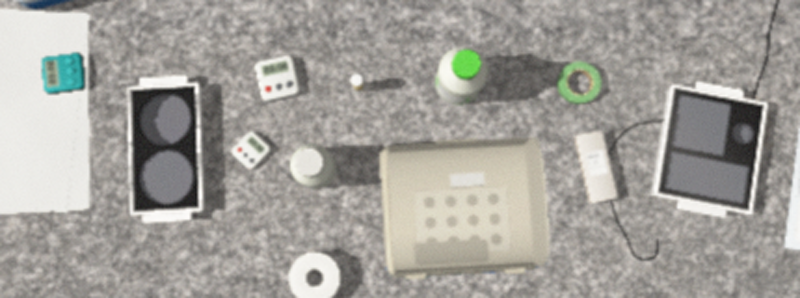

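Top view: short bottle at (277,260), tall green-capped bottle (358,212), green tape (422,214), slide box (430,258), large white timer (258,212), vial (301,213), sampling tray (199,250), staining tray (491,250). 
What could be mistaken:
- **Timers:** turquoise (143,209), small white (245,250), one at the far left (5,285).
- **Rolls:** white (279,320), plus rolls at the far left of the scene view (117,175) and (130,167).
- **Boxes:** blue boxes (137,157) and (8,212).

I choose the timer at (258,212), the green roll at (422,214) and the beige box at (430,258).

```bash
cat > h.py <<'E'
import numpy as np,cv2
from cell import state,camera,camera_model,trace
from scipy.optimize import minimize
np.set_printoptions(precision=4,suppress=True)
def cyl(r,h,z=0): 
    a=np.linspace(0,2*np.pi,40); return np.array([[r*np.cos(t),r*np.sin(t),q] for t in a for q in (z,z+h)])
def box(a,b,h,z=0): return np.array([[i*a/2,j*b/2,q] for i in(-1,1) for j in(-1,1) for q in (z,z+h)])
M={"sampling_tray":[box(.184,.1,.028),box(.212,.05,.02,.006)],"staining_tray":[box(.163,.139,.028),box(.191,.06,.02,.006)],
"bottle":[cyl(.03,.085),cyl(.0195,.118)],"tape":[cyl(.031,.018)],"slide_box":[box(.101,.039,.022)],"timer":[box(.062,.058,.016)],
"vial":[cyl(.008,.058)],"tall_bottle":[cyl(.0345,.11),cyl(.015,.144)]}
def proj(n,P):
    m=camera_model(n); W=np.linalg.inv(np.array(m["world_from_camera"])); c=P@W[:3,:3].T+W[:3,3]; u=c@np.array(m["K"]).T; return u[:,:2]/u[:,2:]
def ray(n,uv,z):
    m=camera_model(n); T=np.array(m["world_from_camera"]); d=T[:3,:3]@np.linalg.solve(np.array(m["K"]),[uv[0],uv[1],1]); return T[:3,3]+d*(z-T[2,3])/d[2]
def pose(P,p):
    c,s=np.cos(p[2]),np.sin(p[2]); return P@np.array([[c,s,0],[-s,c,0],[0,0,1]])+[p[0],p[1],p[3] if len(p)>3 else 0]
def render(n,name,p,S=4,x0=0,y0=0,w=640,h=480):
    k=np.zeros((h*S,w*S),np.uint8)
    for P in M[name]:
        q=(proj(n,pose(P,p))-[x0-.5,y0-.5])*S; cv2.fillConvexPoly(k,cv2.convexHull((q*16).astype(np.int32)),1,shift=4)
    return cv2.resize(k.astype(np.float32),(w,h),interpolation=cv2.INTER_AREA)
def fit(n,name,region,z=0,yaw0=0.,free=True):
    r,c=np.nonzero(region); x0,y0,x1,y1=c.min()-12,r.min()-12,c.max()+13,r.max()+13
    x0=max(x0,0);y0=max(y0,0); R=region[y0:y1,x0:x1].astype(np.float32); hh,ww=R.shape
    g=ray(n,(c.mean(),r.mean()),z+.5*M[name][0][:,2].max())
    def cost(p):
        k=render(n,name,[p[0],p[1],p[2]*10 if free else yaw0,z],4,x0,y0,ww,hh); return 1-np.minimum(k,R).sum()/np.maximum(k,R).sum()
    best=None
    for y in ([yaw0-.2,yaw0,yaw0+.2] if free else [yaw0]):
        s=np.array([g[0],g[1],y/10]); sim=np.vstack([s,s+[.01,0,.004],s+[0,.01,-.004],s+[.005,.005,.015]])
        o=minimize(cost,s,method="Nelder-Mead",options=dict(initial_simplex=sim,xatol=1e-4,fatol=1e-4))
        if best is None or o.fun<best.fun: best=o
    return best.x[0],best.x[1],best.x[2]*10 if free else yaw0,1-best.fun
E
python3 - <<'E'
from h import *
im=camera("top"); out=im.copy(); P={}
pick={"timer":(258,212),"sampling_tray":(199,250),"staining_tray":(491,250),"tape":(422,214),"slide_box":(430,258),"bottle":(277,260),"vial":(301,213),"tall_bottle":(358,212)}
for t,c in pick.items():
    D=trace("top",t)
    D=[d for d in D if abs((d["box"][0]+d["box"][2])/2-c[0])+abs((d["box"][1]+d["box"][3])/2-c[1])<20]
    if not D: print(t,"missing"); continue
    P[t]=fit("top",t,D[0]["region"],free=t not in("bottle","tape","vial","tall_bottle")); print(t,np.array(P[t]))
S=4;big=cv2.resize(im,None,fx=S,fy=S,interpolation=cv2.INTER_CUBIC)
for t,p in P.items():
    for B in M[t]:
        q=((proj("top",pose(B,p[:3]))+.5)*S).astype(np.int32); cv2.polylines(big,[cv2.convexHull(q)],1,(255,0,0),1)
wells={"sampling_tray":[(.043,0,.038),(-.042,0,.039)],"staining_tray":[(.0315,-.0425,.016)]}
for t,l in wells.items():
    for x,y,r in l:
        q=((proj("top",pose(cyl(r,0,.028)+[x,y,0],P[t][:3]))+.5)*S).astype(np.int32); cv2.polylines(big,[cv2.convexHull(q)],1,(0,255,255),1)
q=((proj("top",pose(box(.078,.078,0,.028)+[.0315,.0195,0],P["staining_tray"][:3]))+.5)*S).astype(np.int32); cv2.polylines(big,[cv2.convexHull(q)],1,(0,255,255),1)
a=big[190*S:300*S,170*S:315*S]; b=big[190*S:300*S,400*S:530*S]
cv2.imwrite("pics/fit.png",cv2.resize(np.vstack([a[:,:520],b[:,:520]])[:,:,::-1],None,fx=.68,fy=.68,interpolation=cv2.INTER_AREA)); 
cv2.imwrite("pics/fit.png",cv2.resize(np.hstack([a,b])[:,:,::-1],(800,320),interpolation=cv2.INTER_AREA))
E
```

```text
timer [0.5666 0.2336 0.2419 0.831 ]
sampling_tray [0.456  0.3928 0.0718 0.9545]
staining_tray [ 0.4692 -0.4067 -0.1844  0.9736]
tape [ 0.5662 -0.2159  0.      0.664 ]
slide_box [ 0.4407 -0.2385  0.2126  0.9352]
bottle [0.4302 0.1741 0.     0.9316]
vial [0.557  0.1138 0.     0.8282]
tall_bottle [ 0.5608 -0.0343  0.      0.8497]
```

View pics/fit.png

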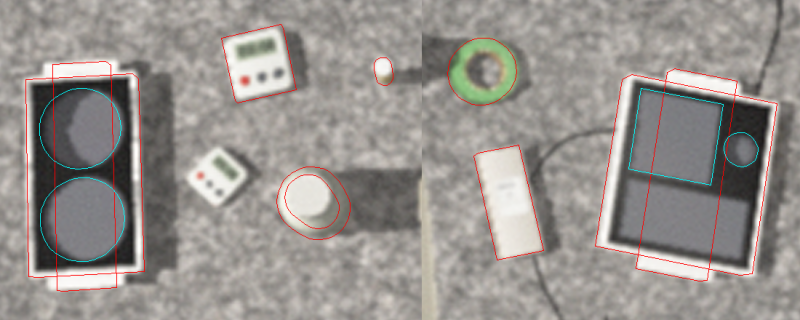

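The fits sit on the outlines of all eight things, and the choices hold: large white timer at (258,212), green tape at (422,214), slide box at (430,258). First reach is to above the short bottle.

```bash
cat >> h.py <<'E'
from scipy.spatial.transform import Rotation as Ro
def plan(*targets):
    "legs (x,y,z_grasp,yaw) -> per leg: turn about tool z first, then shift in tool axes"
    s=state(); q=s["tool_rot"]; R=Ro.from_quat([q[1],q[2],q[3],q[0]]); p=s["eef_pos"]+R.apply([0,0,.155])
    print("clock",s["clock"],"grasp pt",p,"yaw",np.arctan2(*R.as_matrix()[1::-1,0]),"j",s["joints"],"F",s["wrist_force"],"open",s["opening"],"ff",s["finger_force"])
    for t in targets:
        T=Ro.from_matrix(np.array([[np.cos(t[3]),np.sin(t[3]),0],[np.sin(t[3]),-np.cos(t[3]),0],[0,0,-1]]))
        # turn about TCP, which keeps eef; grasp pt shifts if tilted
        e=p-R.apply([0,0,.155]); rv=(R.inv()*T).as_rotvec(); d=T.inv().apply(np.array(t[:3])-T.apply([0,0,.155])-e)
        print("turn",rv,"shift",d,"rows",np.ceil(np.linalg.norm(d)/.0625)); R=T; p=np.array(t[:3])
E
python3 -m jog '[0,0,0,0,0,0.157,0.0854, 0,0,0,0,0,0.157,0.0854, 0.034,-0.0443,0,0,0,0,0.0854, 0.034,-0.0443,0,0,0,0,0.0854, 0.034,-0.0443,0,0,0,0,0.0854, 0.034,-0.0443,0,0,0,0,0.0854, 0.034,-0.0443,0,0,0,0,0.0854, 0.034,-0.0443,0,0,0,0,0.0854, 0.0054,-0.059,0,0,0,0,0.0854, 0.0054,-0.059,0,0,0,0,0.0854, 0.0054,-0.059,0,0,0,0,0.0854, 0.0054,-0.059,0,0,0,0,0.0854, 0.0054,-0.059,0,0,0,0,0.0854, 0.0054,-0.059,0,0,0,0,0.0854, 0.0054,-0.059,0,0,0,0,0.0854, 0.0054,-0.059,0,0,0,0,0.0854, 0,0,0,0,0,0,0.0854]' 40
python3 - <<'E'
from h import *
plan((.4302,.1741,.145,.07),(.4302,.1741,.106,.07))
im=camera("top"); cv2.imwrite("pics/t1.png",im[:,:,::-1])
for n,c in(("top",None),("scene",None)):
    if n=="scene": im=camera("scene")
    for t,cc in (("vial",(301,213)),("tape",(422,214)),("timer",(258,212))):
        for d in trace(n,t): print(n,t,round(d["score"],2),[int(v) for v in d["box"]])
cv2.imwrite("pics/s1.png",im[:,:,::-1])
E
```

```text
clock: 3.48
eef_pos: [0.4286, 0.18, 0.4049]
tool_rot: [-0.002, 0.999, 0.041, 0.001]
wrist_force: [0.1, 0.0, -0.3]
opening: 1.004
finger_force: 0.0
clock 3.475 grasp pt [0.4289 0.1806 0.2499] yaw 0.08135784981524531 j [-0.4896  0.4834 -0.0094  2.0384  0.0029  0.6164 -1.9897] F [ 0.1329  0.0377 -0.3472] open 1.0035650757648362 ff 0.0
turn [-0.0038 -0.0019  0.0114] shift [0.0012 0.006  0.1049] rows 2.0
turn [0. 0. 0.] shift [0.    0.    0.039] rows 1.0
top vial 0.42 [300, 208, 306, 219]
top tape 0.74 [409, 202, 431, 228]
top tape 0.56 [461, 213, 520, 287]
top timer 0.92 [133, 199, 157, 218]
top timer 0.63 [260, 202, 266, 212]
scene tape 0.49 [406, 274, 428, 290]
scene timer 0.64 [268, 230, 283, 241]
scene timer 0.58 [239, 187, 254, 198]
```

```bash
python3 -m jog '[0.001,0.006,0.045,0,0,0.011,0.0854, 0,0,0.048,0,0,0,0.0854, 0,0,0.045,0,0,0,0.0854, 0,0,0,0,0,0,0.0854, 0,0,0,0,0,0,0.02, 0,0,0,0,0,0,0.02, 0,0,0,0,0,0,0.02, 0,0,0,0,0,0,0.02, 0,0,0,0,0,0,0.02, 0,0,0,0,0,0,0.02]' 40
python3 - <<'E'
from h import *
# targets: lift, above bottle well, seated
t=(.456,.3928,.0718); c,s=np.cos(t[2]),np.sin(t[2]); w=(t[0]+.043*c,t[1]+.043*s); print(w)
plan((.4302,.1741,.172,.07),(*w,.172,.07),(*w,.122,.07))
E
```

```text
clock: 5.12
eef_pos: [0.431, 0.1686, 0.2686]
tool_rot: [-0.001, 1.0, 0.03, 0.002]
wrist_force: [-1.7, 0.5, 9.4]
opening: 0.456
finger_force: 36.2
(np.float64(0.49888920994804653), np.float64(0.39588474796902245))
clock 5.125 grasp pt [0.4315 0.1689 0.1136] yaw 0.059859144941777805 j [-0.47    0.7375 -0.0042  2.167   0.0123  0.2331 -1.996 ] F [-1.66    0.5105  9.449 ] open 0.4559119551395039 ff 36.1617793107871
turn [-0.0016 -0.0037 -0.0101] shift [-0.0004 -0.0055 -0.0584] rows 1.0
turn [0. 0. 0.] shift [ 0.084  -0.2164  0.    ] rows 4.0
turn [0. 0. 0.] shift [0.   0.   0.05] rows 1.0
```

```bash
python3 -m jog '[0,0,-0.03,0,0,0,0.02, 0,0,-0.029,0,0,0,0.02, 0.0168,-0.0444,0,0,0,0,0.02, 0.0168,-0.0444,0,0,0,0,0.02, 0.0168,-0.0444,0,0,0,0,0.02, 0.0168,-0.0444,0,0,0,0,0.02, 0.0168,-0.0444,0,0,0,0,0.02, 0,0,0,0,0,0,0.02, 0,0,0,0,0,0,0.02, 0,0,0,0,0,0,0.02, 0,0,0,0,0,0,0.02]'
python3 - <<'E'
from h import *
w=(.4989,.3959)
plan((*w,.172,.07),(*w,.122,.07))
im=camera("top"); cv2.imwrite("pics/t2.png",cv2.resize(im[190:300,150:300,::-1],(750,550),interpolation=cv2.INTER_CUBIC))
E
```

```text
clock: 6.5
eef_pos: [0.5011, 0.3938, 0.3259]
tool_rot: [0.0, 1.0, 0.029, -0.0]
wrist_force: [1.0, 0.2, -2.2]
opening: 0.444
finger_force: 43.7
clock 6.5 grasp pt [0.5011 0.3937 0.1709] yaw 0.05846259517266248 j [-0.7637  0.7986  0.0467  1.6053 -0.0489  0.7394 -2.2072] F [ 0.9836  0.1619 -2.1779] open 0.44391860143950496 ff 43.66209527885076
turn [ 0.0007  0.0001 -0.0115] shift [-0.0021 -0.0023 -0.0011] rows 1.0
turn [0. 0. 0.] shift [0.   0.   0.05] rows 1.0
```

View pics/t2.png

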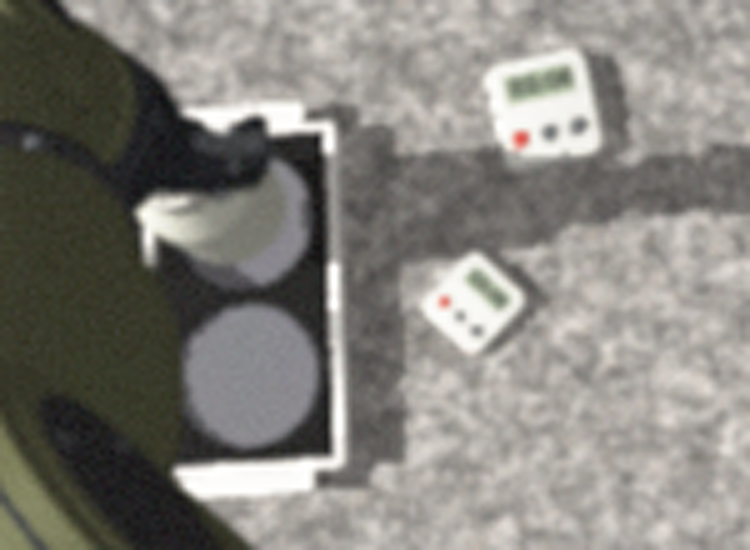

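The bottle hangs in the gripper over the deep well (about pixel (250,210) in the crop). I'll lower it.

```bash
python3 -m jog '[-0.002,-0.002,0.012,0,0,0,0.02, 0,0,0.015,0,0,0,0.02, 0,0,0.012,0,0,0,0.02, 0,0,0.006,0,0,0,0.02, 0,0,0.003,0,0,0,0.02, 0,0,0,0,0,0,0.02]'
python3 -c "
from h import *
plan((.4989,.3959,.122,.07))"
```

```text
clock: 7.3
eef_pos: [0.4989, 0.3965, 0.2784]
tool_rot: [0.0, 1.0, 0.03, -0.0]
wrist_force: [-1.1, -1.4, 3.9]
opening: 0.444
finger_force: 44.4
clock 7.3 grasp pt [0.4989 0.3964 0.1234] yaw 0.059483486422534725 j [-0.7659  0.8634  0.0408  1.6335 -0.051   0.6461 -2.21  ] F [-1.1355 -1.397   3.9142] open 0.44372991992098565 ff 44.38212920562364
turn [ 0.0005  0.0001 -0.0105] shift [-0.0001  0.0006  0.0014] rows 1.0
```

```bash
python3 -m jog '[0,0,0.002,0,0,0,0.02, 0,0,0,0,0,0,0.048, 0,0,0,0,0,0,0.06, 0,0,0,0,0,0,0.06, 0,0,-0.03,0,0,0,0.06, 0,0,-0.05,0,0,0,0.0854, 0,0,-0.05,0,0,0,0.0854, 0,0,0,0,0,0,0.0854, 0,0,0,0,0,0,0.0854]'
python3 - <<'E'
from h import *
plan((.5662,-.2159,.25,.06),(.5662,-.2159,.03,.06))
im=camera("scene"); cv2.imwrite("pics/s2.png",cv2.resize(im[150:330,180:460,::-1],(800,514),interpolation=cv2.INTER_CUBIC))
E
```

```text
clock: 8.43
eef_pos: [0.4986, 0.3966, 0.4051]
tool_rot: [0.0, 1.0, 0.03, -0.0]
wrist_force: [0.0, -0.1, -1.1]
opening: 1.002
finger_force: 0.0
clock 8.425 grasp pt [0.4985 0.3964 0.2501] yaw 0.059885009214495785 j [-0.7752  0.703   0.0573  1.5334 -0.0471  0.9077 -2.2134] F [ 0.0045 -0.1248 -1.0662] open 1.0019181167507283 ff 0.0
turn [ 0.0007  0.0009 -0.0001] shift [0.0308 0.6154 0.0001] rows 10.0
turn [0. 0. 0.] shift [0.   0.   0.22] rows 4.0
```

View pics/s2.png

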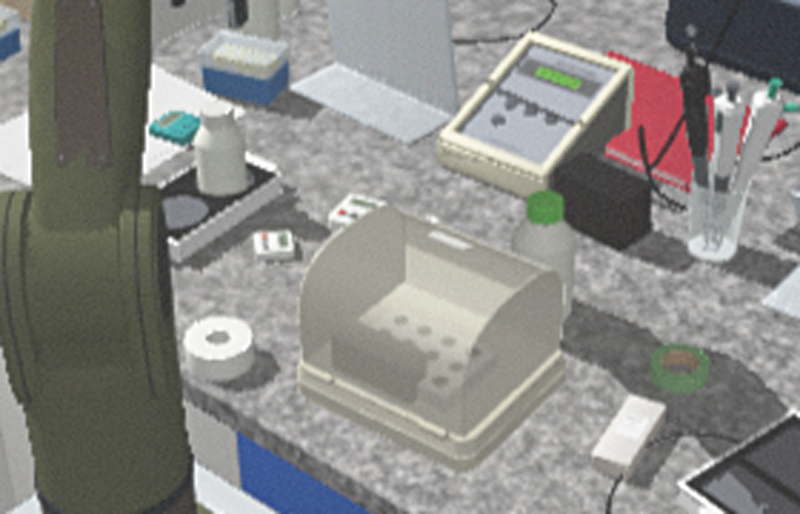

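The bottle stands in the deep well (crop pixel (220,150)), and the tape is at crop (680,368). I'll move over to the tape and refine its position on the way.

```bash
cat >> h.py <<'E'
def hull(reg):
    r,c=np.nonzero(reg); k=np.zeros(reg.shape,np.uint8); cv2.fillConvexPoly(k,cv2.convexHull(np.stack([c,r],1).astype(np.int32)),1); return k>0
E
python3 - <<'E'
from h import *
for n in("top","scene"):
    camera(n)
    for d in trace(n,"tape"): print(n,d["score"],d["box"],np.array(fit(n,"tape",hull(d["region"]),free=False)))
for d in trace("scene","slide_box"): print(d["score"],d["box"],np.array(fit("scene","slide_box",d["region"])))
for d in trace("scene","bottle"): print(d["score"],d["box"],np.array(fit("scene","bottle",d["region"],z=.008,free=False)))
E
python3 -m jog '[0.003,0.0615,0,0,0,0,0.0854, 0.003,0.0615,0,0,0,0,0.0854, 0.003,0.0615,0,0,0,0,0.0854, 0.003,0.0615,0,0,0,0,0.0854, 0.003,0.0615,0,0,0,0,0.0854, 0.003,0.0615,0,0,0,0,0.0854, 0.003,0.0615,0,0,0,0,0.0854, 0.003,0.0615,0,0,0,0,0.0854, 0.003,0.0615,0,0,0,0,0.0854, 0.003,0.0615,0,0,0,0,0.0854, 0,0,0,0,0,0,0.0854, 0,0,0,0,0,0,0.0854, 0,0,0,0,0,0,0.0854]'
python3 -c "
from h import *
plan((.5662,-.2159,.25,.06),(.5662,-.2159,.03,.06))"
```

```text
top 0.58 [409.4, 201.7, 428.2, 227.8] [ 0.5659 -0.2147  0.      0.9152]
scene 0.57 [411.0, 273.1, 427.8, 289.0] [ 0.57   -0.214   0.      0.9434]
0.71 [387.1, 288.7, 410.7, 317.1] [ 0.4455 -0.2353  0.223   0.9188]
0.57 [245.0, 184.6, 266.1, 219.7] [0.5104 0.4104 0.     0.8713]
clock: 10.4
eef_pos: [0.5659, -0.2134, 0.4056]
tool_rot: [-0.001, 1.0, 0.031, -0.0]
wrist_force: [0.3, 0.6, -0.5]
opening: 0.999
finger_force: 0.0
clock 10.4 grasp pt [ 0.5659 -0.2132  0.2506] yaw 0.06280748547467715 j [ 0.297   0.6565 -0.0216  1.6336  0.0158  0.8522 -1.2385] F [ 0.2543  0.6463 -0.4564] open 0.9988257979772625 ff 0.0
turn [-0.0014  0.0001  0.0028] shift [0.0001 0.0026 0.0006] rows 1.0
turn [0. 0. 0.] shift [0.   0.   0.22] rows 4.0
```

```bash
python3 -m jog '[0.001,0.001,0.055,0,0,0,0.0854, 0,0,0.06,0,0,0,0.0854, 0,0,0.055,0,0,0,0.0854, 0,0,0.04,0,0,0,0.0854, 0,0,0.02,0,0,0,0.0854, 0,0,0,0,0,0,0.0854, 0,0,0,0,0,0,0.0854, 0,0,0,0,0,0,0.05, 0,0,0,0,0,0,0.05, 0,0,0,0,0,0,0.05, 0,0,0,0,0,0,0.05]' 30
python3 - <<'E'
from h import *
plan()
im=camera("scene"); cv2.imwrite("pics/s3.png",cv2.resize(im[220:330,350:470,::-1],(600,550),interpolation=cv2.INTER_CUBIC))
E
```

```text
clock: 11.78
eef_pos: [0.5672, -0.2166, 0.1775]
tool_rot: [0.0, 1.0, 0.03, 0.001]
wrist_force: [-0.2, 0.5, 6.1]
opening: 0.7
finger_force: 31.4
clock 11.775 grasp pt [ 0.5676 -0.2168  0.0225] yaw 0.05951053883867779 j [ 0.298   0.9908 -0.0164  1.7519  0.0358  0.3965 -1.2553] F [-0.2175  0.5131  6.1186] open 0.7000578000135959 ff 31.399704322975595
```

View pics/s3.png

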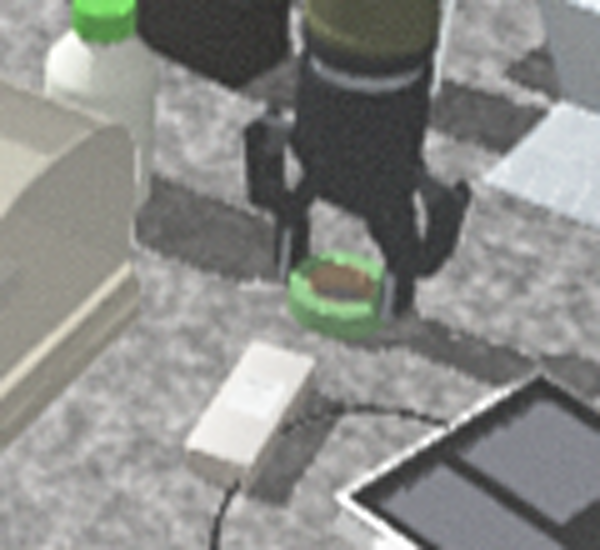

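```bash
python3 -m jog '[0,0,-0.02,0,0,0,0.05, 0,0,-0.055,0,0,0,0.05, 0,0,-0.06,0,0,0,0.05, 0,0,-0.06,0,0,0,0.05, 0,0,-0.04,0,0,0,0.05, 0,0,0,0,0,0,0.05, 0,0,0,0,0,0,0.05]'
python3 - <<'E'
from h import *
plan((.4141,.3898,.2575,.06))
im=camera("scene")
for d in trace("scene","tape"):
    print(d["score"],d["box"])
    if d["score"]>.3:
        for z in (.23,.24,.25): print(z,np.array(fit("scene","tape",hull(d["region"]),z=z,free=False)))
cv2.imwrite("pics/s4.png",cv2.resize(im[150:270,350:470,::-1],(600,600),interpolation=cv2.INTER_CUBIC))
E
```

```text
clock: 12.7
eef_pos: [0.566, -0.2161, 0.4109]
tool_rot: [-0.0, 1.0, 0.03, -0.0]
wrist_force: [0.3, -0.4, -0.5]
opening: 0.703
finger_force: 32.9
clock 12.7 grasp pt [ 0.5659 -0.2161  0.2559] yaw 0.059840490527200314 j [ 0.3007  0.6518 -0.021   1.6243  0.0168  0.8663 -1.2379] F [ 0.2519 -0.4469 -0.4824] open 0.7026686932553471 ff 32.85688613599632
turn [-0.0001  0.0006 -0.0002] shift [-0.1153 -0.614  -0.0016] rows 10.0
0.7 [415.5, 208.1, 434.7, 221.6]
0.23 [ 0.5737 -0.2108  0.      0.8976]
0.24 [ 0.5597 -0.2184  0.      0.8862]
0.25 [ 0.5461 -0.2262  0.      0.8693]
```

View pics/s4.png

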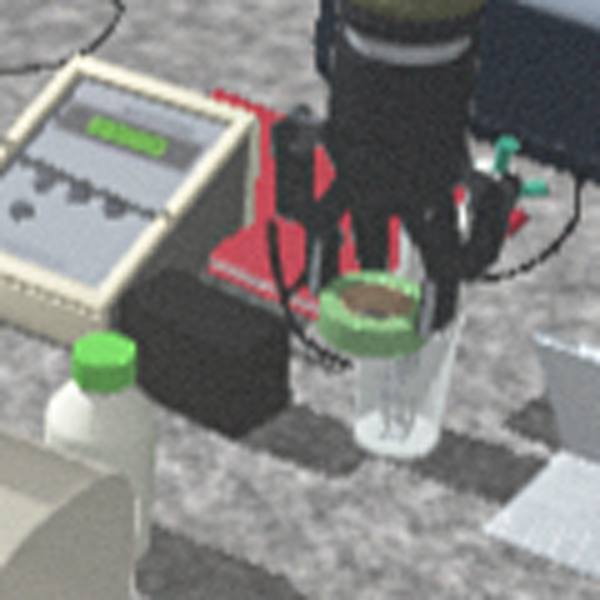

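Tape is held level in the gripper (crop pixel (375,310)). I'll carry it to the shallow recess.

```bash
python3 -m jog '[-0.0105,-0.0558,0,0,0,0,0.05, -0.0105,-0.0558,0,0,0,0,0.05, -0.0105,-0.0558,0,0,0,0,0.05, -0.0105,-0.0558,0,0,0,0,0.05, -0.0105,-0.0558,0,0,0,0,0.05, -0.0105,-0.0558,0,0,0,0,0.05, -0.0105,-0.0558,0,0,0,0,0.05, -0.0105,-0.0558,0,0,0,0,0.05, -0.0105,-0.0558,0,0,0,0,0.05, -0.0105,-0.0558,0,0,0,0,0.05, -0.0105,-0.0558,0,0,0,0,0.05, 0,0,0,0,0,0,0.05, 0,0,0,0,0,0,0.05, 0,0,0,0,0,0,0.05]'
python3 -c "
from h import *
plan((.4141,.3898,.0445,.06))"
```

```text
clock: 14.55
eef_pos: [0.4154, 0.3878, 0.4102]
tool_rot: [0.001, 1.0, 0.029, -0.0]
wrist_force: [0.5, -0.3, -0.4]
opening: 0.699
finger_force: 32.9
clock 14.55 grasp pt [0.4153 0.3875 0.2552] yaw 0.057163889876789026 j [-0.8636  0.6045  0.0519  1.7413 -0.0397  0.7986 -2.3068] F [ 0.4778 -0.3092 -0.3703] open 0.69889814590028 ff 32.87626625737175
turn [ 0.0021  0.0006 -0.0028] shift [-0.0012 -0.0021  0.2107] rows 4.0
```

```bash
python3 -m jog '[-0.002,-0.001,0.055,0,0,0,0.05, 0,0,0.055,0,0,0,0.05, 0,0,0.05,0,0,0,0.05, 0,0,0.03,0,0,0,0.05, 0,0,0.01,0,0,0,0.05, 0,0,0.006,0,0,0,0.05, 0,0,0.003,0,0,0,0.05, 0,0,0,0,0,0,0.05, 0,0,0,0,0,0,0.05]'
python3 -c "
from h import *
plan((.4141,.3898,.0445,.06))"
```

```text
clock: 15.68
eef_pos: [0.4128, 0.3905, 0.2024]
tool_rot: [-0.0, 1.0, 0.03, 0.0]
wrist_force: [0.2, -0.4, -0.5]
opening: 0.698
finger_force: 32.9
clock 15.675 grasp pt [0.4129 0.3907 0.0474] yaw 0.059854631731525894 j [-0.8507  0.9238  0.0203  1.8732 -0.0478  0.3438 -2.3043] F [ 0.222  -0.3649 -0.4616] open 0.6984055781633467 ff 32.867100838338956
turn [-0.0008 -0.001  -0.0001] shift [0.0013 0.0008 0.0029] rows 1.0
```

```bash
python3 -m jog '[0,0,0.002,0,0,0,0.05, 0,0,0.001,0,0,0,0.05, 0,0,0,0,0,0,0.05, 0,0,0,0,0,0,0.07, 0,0,0,0,0,0,0.078, 0,0,0,0,0,0,0.078, 0,0,-0.03,0,0,0,0.078, 0,0,-0.05,0,0,0,0.0854, 0,0,-0.06,0,0,0,0.0854, 0,0,-0.06,0,0,0,0.0854, 0,0,0,0,0,0,0.0854, 0,0,0,0,0,0,0.0854]'
python3 - <<'E'
from h import *
plan()
im=camera("scene"); cv2.imwrite("pics/s5.png",im[:,:,::-1]); im=camera("top")
for n in("top","scene"):
    for d in trace(n,"tape"): print(n,d["score"],d["box"],np.array(fit(n,"tape",hull(d["region"]),z=.022,free=False)))
cv2.imwrite("pics/t5.png",cv2.resize(im[190:300,150:300,::-1],(750,550),interpolation=cv2.INTER_CUBIC))
E
```

```text
clock: 17.18
eef_pos: [0.4123, 0.39, 0.3981]
tool_rot: [0.0, 1.0, 0.03, -0.0]
wrist_force: [-0.4, -0.4, -0.2]
opening: 1.001
finger_force: 0.0
clock 17.175 grasp pt [0.4121 0.3899 0.2431] yaw 0.059908825703832005 j [-0.8689  0.6188  0.0501  1.7574 -0.0418  0.7676 -2.3089] F [-0.4295 -0.4411 -0.2254] open 1.000595087753916 ff 0.0
top 0.57 [185.9, 257.2, 209.3, 276.8] [0.4089 0.3895 0.     0.7459]
scene 0.69 [236.3, 218.2, 248.1, 230.3] [0.421  0.3907 0.     0.6949]
scene 0.63 [296.5, 220.1, 310.6, 228.7] [0.5457 0.2236 0.     0.5185]
scene 0.23 [356.2, 219.2, 384.6, 258.0] [0.6319 0.0058 0.     0.4109]
```

View pics/t5.png

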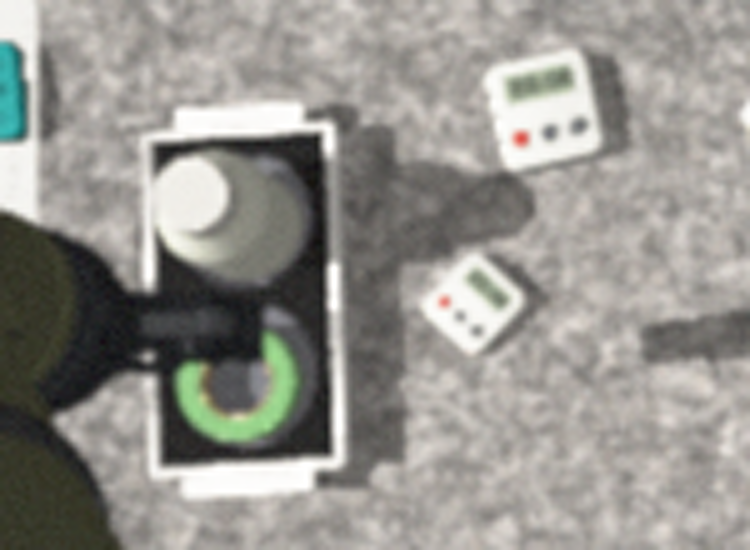

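```bash
python3 -c "
from h import *
plan((.443,-.237,.2431,.215))"
python3 -m jog '[-0.0025,0.0569,0,0,0,0,0.0854, -0.0025,0.0569,0,0,0,0,0.0854, -0.0025,0.0569,0,0,0,0,0.0854, -0.0025,0.0569,0,0,0,0,0.0854, -0.0025,0.0569,0,0,0,0,0.0854, -0.0025,0.0569,0,0,0,0,0.0854, 0.007,0.0569,0,0,0,0,0.0854, 0.007,0.0569,0,0,0,0,0.0854, 0.007,0.0569,0,0,0,0,0.0854, 0.007,0.0569,0,0,0,0,0.0854, 0.007,0.0569,0,0,0,0,0.0854, 0,0,0,0,0,-0.155,0.0854, 0,0,0,0,0,0,0.0854, 0,0,0,0,0,0,0.0854, 0,0,0,0,0,0,0.0854]'
python3 - <<'E'
from h import *
plan((.443,-.237,.2431,.215),(.443,-.237,.03,.215))
im=camera("top")
for d in trace("top","tape"): print(d["score"],d["box"],np.array(fit("top","tape",hull(d["region"]),z=.022,free=False)))
S=6; big=cv2.resize(im,None,fx=S,fy=S,interpolation=cv2.INTER_CUBIC); t=(.456,.3928,.0718)
M["tp"]=[cyl(.031,.018,.022)+[-.042,0,0]]
def dr(P,c): 
    q=((proj("top",pose(P,t))+.5)*S).astype(np.int32); cv2.polylines(big,[cv2.convexHull(q)],1,c,1)
dr(cyl(.031,.018,.022)+[-.042,0,0],(255,0,0)); dr(cyl(.039,0,.028)+[-.042,0,0],(0,255,255)); dr(cyl(.038,0,.028)+[.043,0,0],(0,255,255)); dr(cyl(.0195,.02,.106)+[.043,0,0],(255,0,0))
cv2.imwrite("pics/t6.png",big[200*S:295*S,160*S:245*S,::-1])
E
```

```text
clock 17.375 grasp pt [0.4119 0.3897 0.242 ] yaw 0.05987592702484754 j [-0.8689  0.6208  0.05    1.7575 -0.0418  0.7678 -2.3089] F [-0.058  -0.1791 -0.206 ] open 0.9990844086553831 ff 0.0
turn [ 0.0023  0.0027 -0.1551] shift [-0.1038  0.6192 -0.0011] rows 11.0
clock: 19.25
eef_pos: [0.4701, -0.2323, 0.3986]
tool_rot: [-0.0, 0.994, 0.107, -0.0]
wrist_force: [-0.7, -0.6, -0.7]
opening: 1.003
finger_force: 0.0
clock 19.25 grasp pt [ 0.47   -0.2323  0.2436] yaw 0.21526539118450158 j [ 0.4334  0.5642 -0.0991  1.8776  0.0816  0.7042 -1.0682] F [-0.7419 -0.6155 -0.7035] open 1.0032860070074223 ff 0.0
turn [-0.0004  0.0004  0.0003] shift [-0.0275 -0.0012  0.0005] rows 1.0
turn [0. 0. 0.] shift [0.     0.     0.2131] rows 4.0
0.79 [182.8, 253.8, 210.7, 278.9] [0.4112 0.3914 0.     0.9337]
```

View pics/t6.png

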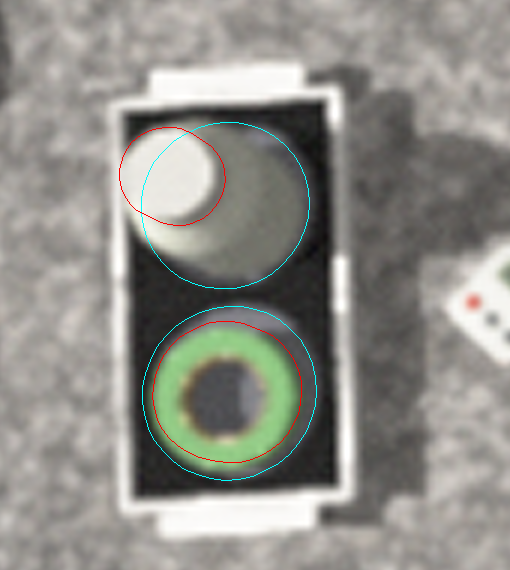

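Bottle and tape both lie inside their recesses, tape 3 mm off centre. I'll take the slide box now.

```bash
python3 -m jog '[-0.0275,-0.001,0,0,0,0,0.068, 0,0,0.05,0,0,0,0.068, 0,0,0.06,0,0,0,0.068, 0,0,0.055,0,0,0,0.068, 0,0,0.04,0,0,0,0.068, 0,0,0.011,0,0,0,0.068, 0,0,0,0,0,0,0.068, 0,0,0,0,0,0,0.068, 0,0,0,0,0,0,0.02, 0,0,0,0,0,0,0.02, 0,0,0,0,0,0,0.02, 0,0,0,0,0,0,0.02, 0,0,0,0,0,0,0.02]' 50
python3 -c "
from h import *
plan()"
```

```text
clock: 20.98
eef_pos: [0.4432, -0.2383, 0.184]
tool_rot: [0.001, 0.994, 0.107, 0.001]
wrist_force: [-0.8, 1.1, 8.2]
opening: 0.436
finger_force: 49.6
clock 20.975 grasp pt [ 0.4435 -0.2384  0.029 ] yaw 0.21461523225358373 j [ 0.418   0.9258 -0.027   2.0679  0.1479  0.1476 -1.1007] F [-0.7686  1.1027  8.1888] open 0.4356624514835448 ff 49.625220000743866
```

```bash
python3 -m jog '[0,0,-0.02,0,0,0,0.02, 0,0,-0.05,0,0,0,0.02, 0,0,-0.03,0,0,0,0.02, -0.0168,0.0511,0,0,0,0,0.02, -0.0168,0.0511,0,0,0,0,0.02, -0.0168,0.0511,0,0,0,0,0.02, 0,0,0,0,0,-0.1674,0.02, 0,0,0,0,0,-0.1674,0.02, 0,0,0,0,0,-0.1674,0.02, 0,0,0,0,0,-0.1674,0.02, 0,0,0,0,0,-0.1674,0.02, 0,0,0,0,0,-0.1674,0.02, 0,0,0,0,0,-0.1674,0.02, 0,0,0,0,0,0,0.02, 0,0,0,0,0,0,0.02, 0,0,0,0,0,0,0.02]'
python3 - <<'E'
from h import *
plan((.4269,-.3988,.051,1.386))
for n in("top","scene"):
    im=camera(n); D=trace(n,"slide_box")
    for d in D: print(n,d["score"],d["box"],np.array(fit(n,"slide_box",d["region"],z=.1,yaw0=1.386)))
    cv2.imwrite(f"pics/{n}7.png",im[:,:,::-1])
im=cv2.imread("pics/scene7.png")[240:380,370:530]; cv2.imwrite("pics/s7c.png",cv2.resize(im,(680,595),interpolation=cv2.INTER_CUBIC))
E
```

```text
clock: 22.98
eef_pos: [0.4264, -0.3986, 0.2828]
tool_rot: [0.0, 0.77, 0.639, -0.0]
wrist_force: [0.6, 0.5, -1.4]
opening: 0.433
finger_force: 51.3
clock 22.975 grasp pt [ 0.4263 -0.3986  0.1278] yaw 1.385235647285614 j [ 0.9303  0.8337 -0.4516  1.7865  0.562   0.6525 -0.0343] F [ 0.5866  0.5439 -1.3887] open 0.43254323931529987 ff 51.2992724776268
turn [-0.0001  0.0004 -0.0008] shift [-0.0001  0.0006  0.0768] rows 2.0
top 0.63 [481.7, 253.3, 508.7, 267.8] [ 0.4324 -0.3564  1.4657  0.5798]
scene 0.82 [434.4, 294.5, 471.8, 319.5] [ 0.4276 -0.3995  1.418   0.5889]
```

View pics/s7c.png

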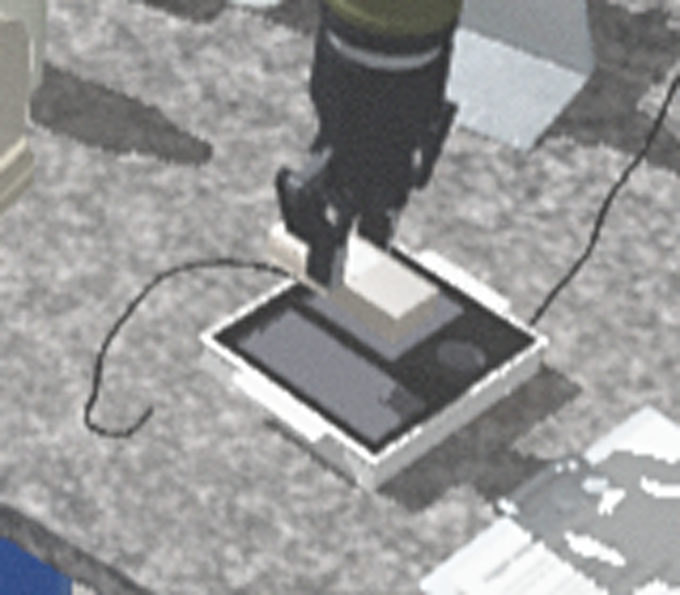

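The slide box is held level over the tray (crop (370,285)), its long side along the long recess. I'll lower it.

```bash
python3 -m jog '[0,0,0.03,0,0,0,0.02, 0,0,0.03,0,0,0,0.02, 0,0,0.009,0,0,0,0.02, 0,0,0.004,0,0,0,0.02, 0,0,0.003,0,0,0,0.02, 0,0,0,0,0,0,0.02, 0,0,0,0,0,0,0.02]'
python3 -c "
from h import *
plan((.4269,-.3988,.051,1.386))"
```

```text
clock: 24.05
eef_pos: [0.4265, -0.3988, 0.2073]
tool_rot: [0.001, 0.769, 0.639, 0.0]
wrist_force: [-0.4, 0.1, -2.2]
opening: 0.433
finger_force: 51.3
clock 24.05 grasp pt [ 0.4266 -0.3989  0.0523] yaw 1.3864806695608343 j [ 0.8819  0.9451 -0.3661  1.8123  0.6438  0.5047 -0.1042] F [-0.4444  0.1104 -2.1855] open 0.4332953043382401 ff 51.2930653989315
turn [0.0009 0.0005 0.0005] shift [0.0001 0.0004 0.0013] rows 1.0
```

```bash
python3 -m jog '[0,0,0.002,0,0,0,0.02, 0,0,0.001,0,0,0,0.02, 0,0,0,0,0,0,0.02, 0,0,0,0,0,0,0.05, 0,0,0,0,0,0,0.055, 0,0,0,0,0,0,0.055, 0,0,-0.02,0,0,0,0.055, 0,0,-0.05,0,0,0,0.07, 0,0,-0.06,0,0,0,0.0854, 0,0,-0.06,0,0,0,0.0854, 0,0,0,0,0,0,0.0854, 0,0,0,0,0,0,0.0854]'
python3 - <<'E'
from h import *
plan((.4266,-.3989,.2431,.24),(.5666,.2336,.2431,.24))
im=camera("scene"); cv2.imwrite("pics/s8.png",cv2.resize(im[260:380,380:530,::-1],(750,600),interpolation=cv2.INTER_CUBIC))
D=trace("scene","slide_box")
for d in D: print(d["score"],d["box"],np.array(fit("scene","slide_box",d["region"],z=.022,yaw0=1.386)))
E
```

```text
clock: 25.55
eef_pos: [0.4259, -0.3986, 0.3932]
tool_rot: [-0.0, 0.769, 0.639, -0.0]
wrist_force: [-0.9, -0.3, -1.0]
opening: 0.998
finger_force: 0.0
clock 25.55 grasp pt [ 0.4257 -0.3986  0.2382] yaw 1.3863633702329725 j [ 0.9914  0.6912 -0.5548  1.6963  0.4494  0.885   0.0648] F [-0.8641 -0.2736 -0.9941] open 0.997525197593709 ff 0.0
turn [-0.0008  0.0007  1.1464] shift [ 0.0006  0.0004 -0.0049] rows 1.0
turn [0. 0. 0.] shift [ 0.2863 -0.5811  0.    ] rows 11.0
0.68 [428.9, 313.3, 465.7, 340.8] [ 0.4303 -0.3998  1.3668  0.9098]
```

View pics/s8.png

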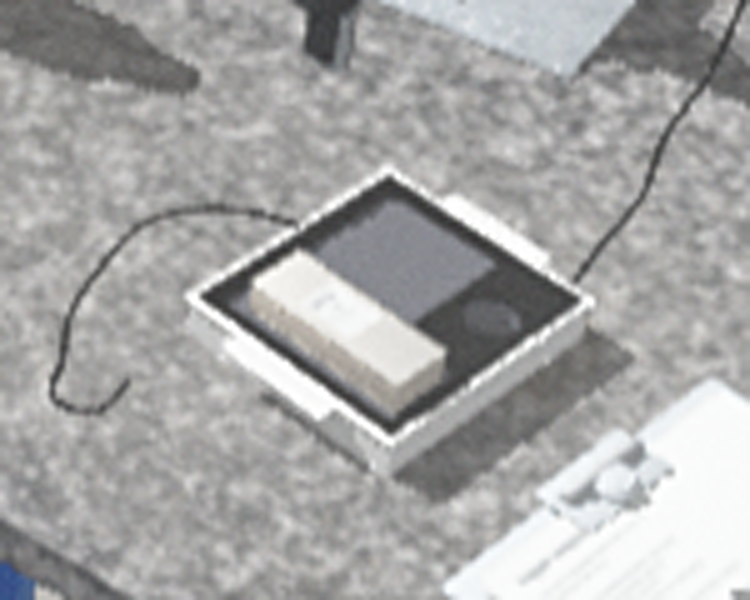

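Slide box sits level in the long recess (crop (345,320)). On to the timer.

```bash
python3 - <<'E'
from h import *
for n in("top","scene"):
    im=camera(n)
    for t in("timer","vial"):
        for d in trace(n,t):
            f=np.array(fit(n,t,d["region"],yaw0=.2,free=t=="timer"))
            if abs(f[0]-.56)<.03: print(n,t,round(d["score"],2),d["box"],f)
E
python3 -m jog '[0,0,-0.005,0,0,0.1638,0.0854, 0,0,0,0,0,0.1638,0.0854, 0,0,0,0,0,0.1638,0.0854, 0,0,0,0,0,0.1638,0.0854, 0,0,0,0,0,0.1638,0.0854, 0,0,0,0,0,0.1638,0.0854, 0,0,0,0,0,0.1638,0.0854, 0.026,-0.0528,0,0,0,0,0.0854, 0.026,-0.0528,0,0,0,0,0.0854, 0.026,-0.0528,0,0,0,0,0.0854, 0.026,-0.0528,0,0,0,0,0.0854, 0.026,-0.0528,0,0,0,0,0.0854, 0.026,-0.0528,0,0,0,0,0.0854, 0.026,-0.0528,0,0,0,0,0.0854, 0.026,-0.0528,0,0,0,0,0.0854, 0.026,-0.0528,0,0,0,0,0.0854, 0.026,-0.0528,0,0,0,0,0.0854, 0.026,-0.0528,0,0,0,0,0.0854, 0,0,0,0,0,0,0.0854, 0,0,0,0,0,0,0.0854]'
python3 -m jog '[0,0,0,0,0,0,0.0854]'
python3 -c "
from h import *
plan((.5666,.2336,.02,.24))"
```

```text
top timer 0.91 [133.1, 197.0, 157.8, 218.2] [0.5678 0.5521 0.1444 0.8675]
top timer 0.78 [246.8, 201.1, 270.1, 226.3] [0.5652 0.2333 0.2751 0.8773]
scene timer 0.57 [294.3, 218.9, 314.5, 229.1] [0.571  0.2489 0.7416 0.4444]
clock: 28.45
eef_pos: [0.5659, 0.2333, 0.3982]
tool_rot: [0.001, 0.993, 0.12, -0.0]
wrist_force: [0.7, -0.6, -0.1]
opening: 1.0
finger_force: 0.0
clock: 28.58
eef_pos: [0.5663, 0.2317, 0.3986]
tool_rot: [0.001, 0.993, 0.118, -0.0]
wrist_force: [-0.1, -0.6, 0.4]
opening: 0.999
finger_force: 0.0
clock 28.575 grasp pt [0.5662 0.2314 0.2436] yaw 0.2375564440529721 j [-0.3809  0.6763 -0.1473  1.6152  0.1231  0.8602 -1.9099] F [-0.1165 -0.6354  0.4088] open 0.9992050343427352 ff 0.0
turn [ 0.0015  0.0007 -0.0024] shift [ 0.0008 -0.0018  0.2236] rows 4.0
```

```bash
python3 -m jog '[0.0005,-0.0018,0.055,0,0,-0.018,0.0854, 0,0,0.06,0,0,0,0.0854, 0,0,0.055,0,0,0,0.0854, 0,0,0.04,0,0,0,0.0854, 0,0,0.0125,0,0,0,0.0854, 0,0,0,0,0,0,0.0854, 0,0,0,0,0,0,0.0854, 0,0,0,0,0,0,0.045, 0,0,0,0,0,0,0.045, 0,0,0,0,0,0,0.045, 0,0,0,0,0,0,0.045]' 35
python3 - <<'E'
from h import *
t=(.4692,-.4067,-.1844); c,s=np.cos(t[2]),np.sin(t[2])
f=lambda x,y:(t[0]+c*x-s*y,t[1]+s*x+c*y)
print(f(.0315,.0195),f(.0315,-.0425))
w=f(.0315,.0195); plan((.5662,.2327,.255,.255),(*w,.255,.255),(*w,.255,-.1844))
E
```

```text
clock: 29.95
eef_pos: [0.5666, 0.2355, 0.1779]
tool_rot: [-0.0, 0.992, 0.129, 0.001]
wrist_force: [-1.7, -0.6, 7.1]
opening: 0.635
finger_force: 36.1
(np.float64(0.5037414193155811), np.float64(-0.3933063316576377)) (np.float64(0.4923733015160154), np.float64(-0.4542552110377805))
clock 29.95 grasp pt [0.5669 0.2356 0.0229] yaw 0.25806990067017743 j [-0.4165  0.9946 -0.0945  1.7287  0.1938  0.4254 -1.9576] F [-1.7356 -0.6422  7.1222] open 0.6353273144258359 ff 36.09773079457227
turn [-0.0001 -0.002   0.0031] shift [-0.0011  0.0027 -0.2321] rows 4.0
turn [0. 0. 0.] shift [-0.2183  0.59    0.    ] rows 11.0
turn [0.     0.     0.4394] shift [0. 0. 0.] rows 0.0
```

```bash
python3 -m jog '[0,0,-0.05,0,0,0,0.045, 0,0,-0.062,0,0,0,0.045, 0,0,-0.062,0,0,0,0.045, 0,0,-0.058,0,0,0,0.045, -0.0199,0.0538,0,0,0,0,0.045, -0.0199,0.0538,0,0,0,0,0.045, -0.0199,0.0538,0,0,0,0,0.045, -0.0199,0.0538,0,0,0,0,0.045, -0.0199,0.0538,0,0,0,0,0.045, -0.0199,0.0538,0,0,0,0,0.045, -0.0199,0.0538,0,0,0,0,0.045, -0.0199,0.0538,0,0,0,0,0.045, -0.0199,0.0538,0,0,0,0,0.045, -0.0199,0.0538,0,0,0,0,0.045, -0.0199,0.0538,0,0,0,0,0.045, 0,0,0,0,0,0.1465,0.045, 0,0,0,0,0,0.1465,0.045, 0,0,0,0,0,0.1465,0.045, 0,0,0,0,0,0,0.045, 0,0,0,0,0,0,0.045]'
python3 - <<'E'
from h import *
plan((.5037,-.3933,.1,-.1844),(.5037,-.3933,.045,-.1844))
im=camera("scene"); cv2.imwrite("pics/s9.png",cv2.resize(im[180:360,380:540,::-1],(530,596),interpolation=cv2.INTER_CUBIC))
E
```

```text
clock: 32.45
eef_pos: [0.5054, -0.3925, 0.4084]
tool_rot: [0.0, 0.996, -0.089, -0.0]
wrist_force: [0.6, 0.5, -1.0]
opening: 0.633
finger_force: 37.4
clock 32.45 grasp pt [ 0.5054 -0.3925  0.2534] yaw -0.1788851018787967 j [ 0.6412  0.7023 -0.0981  1.5156  0.0792  0.9275 -1.231 ] F [ 0.5718  0.4692 -1.0039] open 0.6328274847933666 ff 37.350339917466044
turn [0.0001 0.     0.0055] shift [-0.0016  0.0011  0.1534] rows 3.0
turn [0. 0. 0.] shift [0.    0.    0.055] rows 1.0
```

View pics/s9.png

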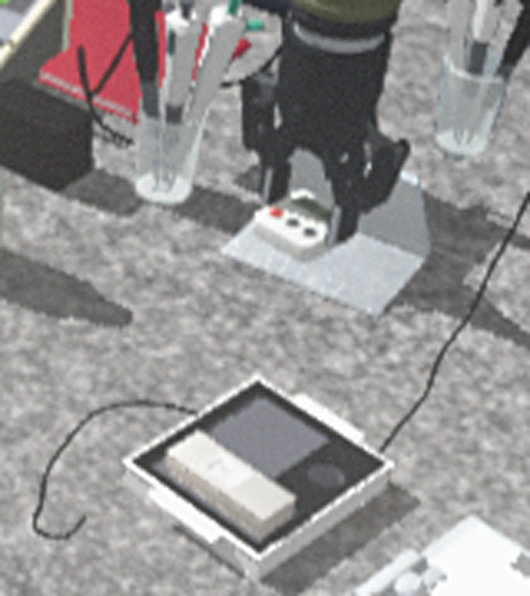

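The large timer is held level (crop (292,228)) above the tray, and the slide box sits in its recess. I'll lower it.

```bash
python3 -m jog '[-0.0016,0.001,0.05,0,0,0.005,0.045, 0,0,0.06,0,0,0,0.045, 0,0,0.055,0,0,0,0.045, 0,0,0.025,0,0,0,0.045, 0,0,0.008,0,0,0,0.045, 0,0,0.006,0,0,0,0.045, 0,0,0.003,0,0,0,0.045, 0,0,0,0,0,0,0.045, 0,0,0,0,0,0,0.045]'
python3 -c "
from h import *
plan((.5037,-.3933,.0445,-.1844))"
```

```text
clock: 33.62
eef_pos: [0.504, -0.3935, 0.202]
tool_rot: [0.0, 0.996, -0.093, 0.001]
wrist_force: [0.2, -0.1, -0.5]
opening: 0.632
finger_force: 37.3
clock 33.625 grasp pt [ 0.5042 -0.3937  0.047 ] yaw -0.18639688068860766 j [ 0.6292  0.9769 -0.0711  1.6448  0.1183  0.5228 -1.2703] F [ 0.2306 -0.1489 -0.4585] open 0.6319830107509754 ff 37.34822511440143
turn [ 0.0006 -0.0012 -0.002 ] shift [-0.0003 -0.0002  0.0025] rows 1.0
```

```bash
python3 -m jog '[0,0,0.002,0,0,0,0.045, 0,0,0.001,0,0,0,0.045, 0,0,0,0,0,0,0.045, 0,0,0,0,0,0,0.066, 0,0,0,0,0,0,0.07, 0,0,0,0,0,0,0.07, 0,0,-0.02,0,0,0,0.07, 0,0,-0.05,0,0,0,0.07, 0,0,-0.062,0,0,0,0.06, 0,0,-0.062,0,0,0,0.06, 0,0,0,0,0,0,0.06, 0,0,0,0,0,0,0.06]'
python3 - <<'E'
from h import *
plan((.557,.1138,.245,-.1844),(.557,.1138,.045,-.1844))
im=camera("scene"); cv2.imwrite("pics/s10.png",cv2.resize(im[260:380,380:530,::-1],(750,600),interpolation=cv2.INTER_CUBIC))
for d in trace("scene","timer"): print(d["score"],d["box"],np.array(fit("scene","timer",d["region"],z=.022,yaw0=-.18)))
for n in("top","scene"):
    camera(n)
    for d in trace(n,"vial"): print(n,"vial",d["score"],d["box"],np.array(fit(n,"vial",d["region"],free=False)))
E
```

```text
clock: 35.12
eef_pos: [0.5034, -0.3932, 0.3929]
tool_rot: [0.0, 0.996, -0.093, 0.0]
wrist_force: [-0.0, 0.8, -1.1]
opening: 0.703
finger_force: 0.0
clock 35.125 grasp pt [ 0.5034 -0.3932  0.2379] yaw -0.1864735137154853 j [ 0.6438  0.7174 -0.0976  1.537   0.0827  0.8908 -1.2392] F [-0.026   0.7664 -1.0928] open 0.7027116128439589 ff 0.0
turn [ 0.0003 -0.0004 -0.0021] shift [-0.0402 -0.5082 -0.0071] rows 9.0
turn [0. 0. 0.] shift [0.  0.  0.2] rows 4.0
0.85 [445.4, 301.4, 474.5, 320.7] [ 0.5065 -0.3913 -0.1735  0.8772]
0.57 [270.2, 230.3, 283.0, 240.1] [0.4421 0.2495 0.7976 0.4625]
top vial 0.52 [298.5, 205.6, 307.5, 218.4] [0.5578 0.1134 0.     0.8516]
```

View pics/s10.png

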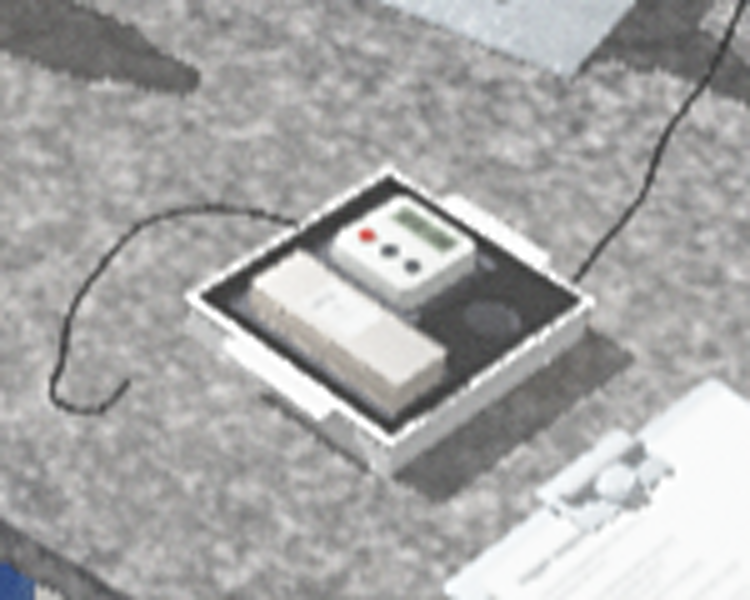

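Timer lies in the square recess (crop (405,250)). Last, the vial.

```bash
python3 -m jog '[-0.0045,-0.0565,-0.001,0,0,0,0.06, -0.0045,-0.0565,-0.001,0,0,0,0.06, -0.0045,-0.0565,-0.001,0,0,0,0.06, -0.0045,-0.0565,-0.001,0,0,0,0.06, -0.0045,-0.0565,-0.001,0,0,0,0.06, -0.0045,-0.0565,-0.001,0,0,0,0.06, -0.0045,-0.0565,-0.001,0,0,0,0.06, -0.0045,-0.0565,0,0,0,0,0.06, -0.0045,-0.0565,0,0,0,0,0.06, 0,0,0,0,0,0,0.06, 0,0,0,0,0,0,0.06, 0,0,0,0,0,0,0.06]'
python3 -c "
from h import *
plan((.5574,.1136,.046,-.1844))"
```

```text
clock: 36.92
eef_pos: [0.5583, 0.1119, 0.3989]
tool_rot: [0.001, 0.996, -0.095, -0.0]
wrist_force: [-0.1, -1.0, 0.7]
opening: 0.701
finger_force: 0.0
clock 36.925 grasp pt [0.5582 0.1117 0.2439] yaw -0.18931786878083925 j [-0.2591  0.6186 -0.0335  1.7484  0.0295  0.776  -2.0676] F [-0.0501 -0.973   0.6843] open 0.7009970116243586 ff 0.0
turn [ 0.0015  0.0003 -0.0049] shift [-0.0012 -0.0015  0.1979] rows 4.0
```

```bash
python3 -m jog '[-0.001,-0.001,0.055,0,0,0,0.06, 0,0,0.055,0,0,0,0.06, 0,0,0.05,0,0,0,0.06, 0,0,0.038,0,0,0,0.06, 0,0,0,0,0,0,0.05, 0,0,0,0,0,0,0.04, 0,0,0,0,0,0,0.032, 0,0,0,0,0,0,0.026, 0,0,0,0,0,0,0.02, 0,0,0,0,0,0,0.014, 0,0,0,0,0,0,0.008, 0,0,0,0,0,0,0.005, 0,0,0,0,0,0,0.005]' 25
python3 -c "
from h import *
plan((.5574,.1136,.26,-.1844),(.4924,-.4543,.26,-.1844))"
```

```text
clock: 38.55
eef_pos: [0.5577, 0.115, 0.2017]
tool_rot: [-0.0, 0.996, -0.093, 0.0]
wrist_force: [-0.8, -1.0, 4.9]
opening: 0.183
finger_force: 24.4
clock 38.55 grasp pt [0.5578 0.115  0.0467] yaw -0.1865657720050868 j [-0.2712  0.9243 -0.0227  1.8683  0.0537  0.3486 -2.0927] F [-0.8092 -0.9955  4.8531] open 0.182590731177042 ff 24.414675682783127
turn [-0.0002 -0.0009 -0.0022] shift [-0.      0.0014 -0.2133] rows 4.0
turn [0. 0. 0.] shift [0.0402 0.5702 0.    ] rows 10.0
```

Held at 15.6 mm. Lift and carry it over.

```bash
python3 -m jog '[0,0,-0.035,0,0,0,0.005, 0,0,-0.06,0,0,0,0.005, 0,0,-0.06,0,0,0,0.005, 0,0,-0.058,0,0,0,0.005, 0.004,0.0572,0,0,0,0,0.005, 0.004,0.0572,0,0,0,0,0.005, 0.004,0.0572,0,0,0,0,0.005, 0.004,0.0572,0,0,0,0,0.005, 0.004,0.0572,0,0,0,0,0.005, 0.004,0.0572,0,0,0,0,0.005, 0.004,0.0572,0,0,0,0,0.005, 0.004,0.0572,0,0,0,0,0.005, 0.004,0.0572,0,0,0,0,0.005, 0.004,0.0572,0,0,0,0,0.005, 0,0,0,0,0,0,0.005, 0,0,0,0,0,0,0.005, 0,0,0,0,0,0,0.005]'
python3 - <<'E'
from h import *
plan((.4924,-.4543,.056,-.1844))
im=camera("scene"); cv2.imwrite("pics/s11.png",cv2.resize(im[200:360,400:540,::-1],(525,600),interpolation=cv2.INTER_CUBIC))
E
```

```text
clock: 40.67
eef_pos: [0.4916, -0.4527, 0.4141]
tool_rot: [-0.001, 0.996, -0.092, 0.0]
wrist_force: [-0.0, -0.2, 0.1]
opening: 0.181
finger_force: 24.6
clock 40.675 grasp pt [ 0.4916 -0.4525  0.2591] yaw -0.183768370390974 j [ 0.7215  0.7378 -0.0899  1.4128  0.0704  0.9949 -1.1381] F [-0.0279 -0.1797  0.0999] open 0.18106042255665164 ff 24.558318704366684
turn [-0.0016  0.0001  0.0006] shift [0.0011 0.0014 0.2031] rows 4.0
```

View pics/s11.png

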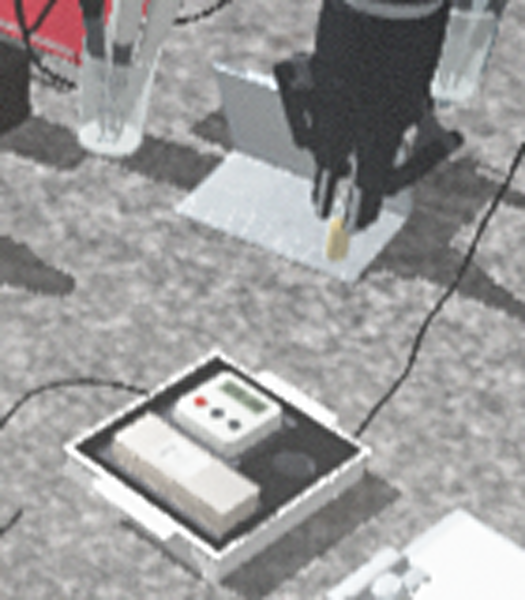

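The vial hangs upright in the fingers (crop (338,235)). I'll lower it in two steps.

```bash
python3 -m jog '[0.0008,0.001,0.055,0,0,0,0.005, 0,0,0.06,0,0,0,0.005, 0,0,0.05,0,0,0,0.005, 0,0,0.02,0,0,0,0.005, 0,0,0.007,0,0,0,0.005, 0,0,0.006,0,0,0,0.005, 0,0,0.003,0,0,0,0.005, 0,0,0,0,0,0,0.005, 0,0,0,0,0,0,0.005]'
python3 -c "
from h import *
plan((.4924,-.4543,.0547,-.1844))"
```

```text
clock: 41.85
eef_pos: [0.4915, -0.4558, 0.2139]
tool_rot: [0.0, 0.996, -0.093, 0.0]
wrist_force: [-0.9, -0.5, -0.5]
opening: 0.187
finger_force: 24.6
clock 41.85 grasp pt [ 0.4916 -0.456   0.0589] yaw -0.18655883318235825 j [ 0.7164  0.9886 -0.0724  1.5392  0.1048  0.6165 -1.1663] F [-0.8661 -0.5441 -0.4806] open 0.18664532345375642 ff 24.563572481274605
turn [ 0.0006 -0.001  -0.0022] shift [ 0.0006 -0.0017  0.0042] rows 1.0
```

```bash
python3 -m jog '[0,-0.0015,0.003,0,0,0,0.005, 0,0,0.001,0,0,0,0.005, 0,0,0.0005,0,0,0,0.005, 0,0,0,0,0,0,0.005]'
python3 -m jog '[0,0,0,0,0,0,0.018, 0,0,0,0,0,0,0.022, 0,0,0,0,0,0,0.028, 0,0,0,0,0,0,0.03, 0,0,-0.02,0,0,0,0.03, 0,0,-0.04,0,0,0,0.03, 0,0,-0.06,0,0,0,0.03, 0,0,-0.06,0,0,0,0.03, 0,0,0,0,0,0,0.03, 0,0,0,0,0,0,0.03]'
python3 - <<'E'
from h import *
plan()
S=4; a=camera("scene"); b=camera("top")
a=cv2.resize(a[265:365,400:525],None,fx=S,fy=S,interpolation=cv2.INTER_CUBIC); b=cv2.resize(b[190:290,170:245],None,fx=S,fy=S,interpolation=cv2.INTER_CUBIC)
cv2.imwrite("pics/fin.png",np.hstack([a,b])[:,:,::-1])
E
```

```text
clock: 42.35
eef_pos: [0.4918, -0.4541, 0.2098]
tool_rot: [0.0, 0.996, -0.093, 0.0]
wrist_force: [-1.5, 1.0, 7.3]
opening: 0.181
finger_force: 25.1
clock: 43.6
eef_pos: [0.4912, -0.454, 0.3895]
tool_rot: [0.0, 0.996, -0.093, 0.0]
wrist_force: [-0.6, -0.0, -0.6]
opening: 0.352
finger_force: 0.0
clock 43.6 grasp pt [ 0.4913 -0.454   0.2345] yaw -0.18650640956048997 j [ 0.7224  0.7634 -0.0884  1.439   0.0757  0.9419 -1.1434] F [-0.5524 -0.0155 -0.6084] open 0.3524846638518177 ff 0.0
```

View pics/fin.png

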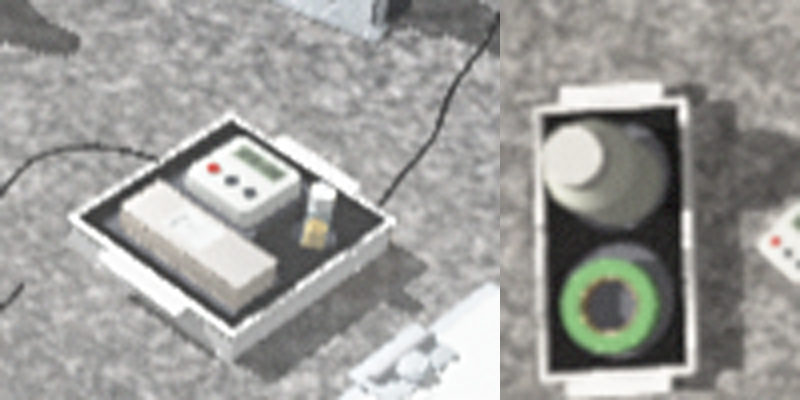

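Run:
```python
from h import *
im=camera("scene"); S=12; x0,y0=450,290
big=cv2.resize(im[y0:340,x0:505],None,fx=S,fy=S,interpolation=cv2.INTER_CUBIC)
for z,c in((.008,(255,0,0)),):
    q=((proj("scene",pose(cyl(.008,.058),(.4924,-.4543,0,z)))+.5-[x0,y0])*S).astype(np.int32); cv2.polylines(big,[cv2.convexHull(q)],1,c,1)
q=((proj("scene",pose(cyl(.016,0,.028),(.4924,-.4543,0,0)))+.5-[x0,y0])*S).astype(np.int32); cv2.polylines(big,[cv2.convexHull(q)],1,(0,255,255),1)
cv2.imwrite("pics/vial.png",big[:,:,::-1])
```

```text
(no output)
```

View pics/vial.png

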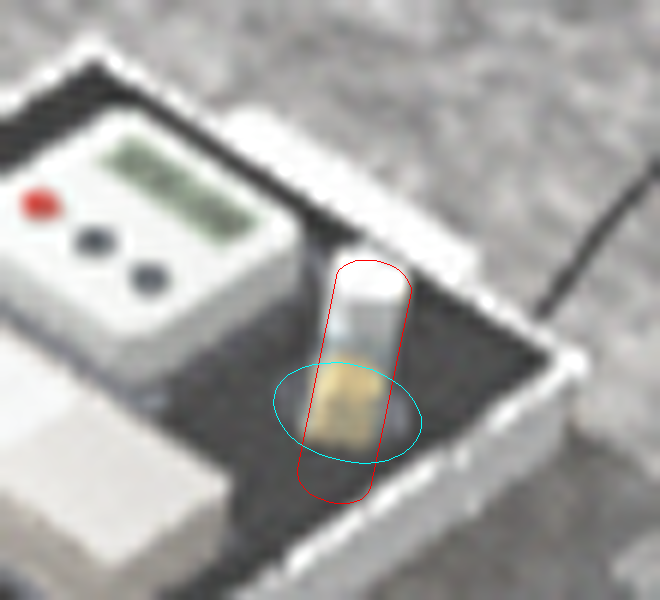

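The vial stands parallel to its modelled outline and at the right height in the well (crop (350,350)). Everything is seated and the arm is clear, so I'm handing in.

```bash
python3 -c "
from cell import workorder
print(workorder.job_done())"
```

```text
the job is handed in; nothing more can be done
None
```

I handed the job in at about 44 s of the 144 s: in the camera checks all five items sit in their own recesses, and the arm stayed clear of the tall bottle; no verdict came back.

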